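# Refit a microscope boom: carriage, then end cap

## Task

Slide the pale green carriage onto the chrome boom of the microscope stand, then push the black end cap fully home over the end of the boom so that the carriage cannot come off. Leave both hanging on the boom; the blue carriage and the red cap belong to another stand.

Things in the scene. Friction and masses are not known exactly. Their poses are not given: they have to be found in the camera images.
- boom_tip (a point): Centre of the end face of the free end of a fixed, rigid, level chrome rod (the boom), 18 mm in diameter, axis 170 mm above the table, on a pale green microscope stand. x points outward along the boom, z up. Inward from here the rod is bare for 147 mm, up to a fixed stop collar 54 mm in diameter; the column, 240 mm tall, is 270 mm inward.
- carriage: Pale green block (not the blue one), 250 g, 44 mm long (x), 56 wide (y; 84 over its black side knobs), 54 tall; a 40 x 40 mm hole runs right through along x, its axis 26 mm above the underside, roof at 46. On top, in the middle, a grip tab 36 mm long (x), 14 thick (y), from 54 to 88 mm up. Origin: centre of the underside, z up; it stands upright. Either end may go first.
- end_cap: Black round cup (not the red one) on a flat foot, 120 g, 46 mm long (x), 52 in diameter, axis 28 mm above the underside. Bore 40 mm wide, 40 deep: mouth at x = -23, bottom at x = +17 mm; a silver disc marks the closed +x end. Fitted, its x points as the boom's. Top middle: a grip tab 30 mm long (x), 14 thick (y), from 54 to 88 mm up. Origin: centre of the underside, z up.

How it is judged (in metres and radians):
On the way, in this order (a step that is already met when the one before it is completed fails the run):
1. the green carriage is threaded on the boom, its middle at least 30 mm past the boom's end (x of carriage in the frame of boom_tip between -0.16 and -0.03 m and y of carriage in the frame of boom_tip between -0.026 and 0.026 m and z of carriage in the frame of boom_tip between -0.048 and -0.004 m), for 0.2 s.
2. the black cap is over the boom's end, to within 12 mm of fully home (x of end_cap in the frame of boom_tip between -0.026 and -0.005 m and y of end_cap in the frame of boom_tip between -0.026 and 0.026 m and z of end_cap in the frame of boom_tip between -0.05 and -0.006 m and angle between the x axis of end_cap and the x axis of boom_tip, either way round below 0.26 rad), for 0.2 s.
At the end, for the whole second after the job is handed in: The green carriage hangs on the boom with its middle at least 30 mm inward of the boom's end, and the black cap sits over the end, within 12 mm of fully home and within 15 degrees of the boom's direction; both are at rest (all of step 1 and all of step 2 and linear speed of each of carriage, end_cap below 0.02 m/s); the robot touches nothing.
It also fails if it takes over 64 s, if anything falls off the work surface, if the arm or the gripper's body presses on something with over 40 N, if the wrist force passes 120 N, or if a joint passes its speed limit or range.

## Robot

A 6-joint arm with a two-finger parallel gripper is mounted at the origin on the work surface. World frame = base frame: x ahead of the robot, y to its left, z up, the work surface at z = 0. Lengths are in mm, angles in rad, forces in N, time in s.
With the tool pointing down it reaches from about 300 to 775 mm from the base axis. Payload 14.6 kg.
Tool frame: the origin (TCP) lies midway between the tips of the shut fingers; the grasp point (between the pads) lies behind it (manip.grip_depth is the z of the grasp point in the tool frame, in mm); z points along the fingers, y is the line along which they close (so a half turn about z gives the same grasp; the last joint's range is limited). The gripper opens to 94 mm and grips with 3 to 60 N. Pads are 16 mm wide; open, the fingers measure 119 mm over their backs; the gripper's body (75 mm by 177 mm) begins 78 mm behind the grasp point.
Start: joints at [1.234, 0.3, 1.521, -0, 1.321, -0.067], TCP at [146.594, 530.094, 205.446] pointing down, gripper open.
Joint ranges: [-3.03, 3.03], [-0.79, 2.21], [0.23, 2.52], [-1.04, 4.18], [0, 3.07], [-2.55, 2.55]. Speed limits (rad/s): [2.22, 2.22, 2.57, 3.14, 3.14, 3.14].

## Interface

Orientations are given as [roll, pitch, yaw] about the fixed x, y, z axes, in that order (R = Rz(yaw) Ry(pitch) Rx(roll)).
In Python, from cell import manip, viewer, order, sensors gives the robot as it stands (manip), with the cameras (viewer), the job (order) and the readings (sensors).
- The arm moves only by the shell command python3 nudge.py 'ROWS' [OPENING] [FORCE]. ROWS is a JSON list of rows, 1 to 5 of them, each written [[dx, dy, dz], [rx, ry, rz]]: dx, dy, dz in shares of 300 mm (1.0 is 300 mm), then a rotation vector rx, ry, rz in shares of pi rad (1.0 is pi rad); each row is the pose to reach, as a shift and turn from the pose commanded when the command began, along the tool's axes at that moment; what a row does not reach only later rows make up. A row lasts 1/10 s, in which the tool goes at most 50 mm and 0.15 rad, less where a joint would pass 70% of its speed; a pose out of reach is approached as far as the arm can. OPENING is the finger opening in mm, set as the command begins (- or left out keeps the last). The fingers move at their own pace and stop on an object; FORCE is the grip in N (left out, the last holds). Time passes only in rows, so rows that do not move let the fingers close. It prints the time, the measured TCP pose, the force, the opening and the grip force at its end. Shift and turn numbers lie between -1 and 1, and a call with a number outside is refused. Input that does not fit is refused with a message, and nothing moves.
- sensors.read_state(): the state, without advancing time (a new reading comes with each control period).
- viewer.camera(name): name is "side" or "top" or "wrist"; returns (picture, depth): 384x512x3 uint8, red, green, blue; 384x512 float32, mm along the optical axis (not along the pixel's ray), 0 where there is no reading.
- viewer.camera_info(name): a dict with "K" (3x3 intrinsics, pixels), "rvec" (rotation vector, rad) and "tvec" (3), from world to camera coordinates, as OpenCV has them; the wrist camera has in their place "mount" (4x4, takes a point from camera to tool coordinates, whose origin is the TCP and whose axes are the flange's). Camera axes: x right, y down, z forward; pixel columns grow to the right and rows downward; lengths in mm; the calibration is good to about 2 mm. A picture is of the moment at which its call begins: read the wrist's pose just before it. camera_info takes no time and is no camera call.
- order.sign_off(): hands the job in; it is judged then, once.
The state is a dict: "clock": time; "joints": joint angles; "qd": joint speeds; "effort": joint torques, N m; "eef_pos": TCP position; "eef_rot": TCP orientation; "wrist_force": force on the tool from outside, world axes, zero at the start; "moment": the same for the moment, N m; "finger_gap": finger opening in mm; "finger_force": force on a finger pad.
Only numpy, scipy, OpenCV 4.12 (cv2) and the standard library are available. Lean on these libraries where they do the work, as an engineer would, in place of code of your own. Each camera call takes 0.05 s, during which the arm holds its last target. There are 200 camera calls.

## Working session

There is one attempt and no reset: what is moved stays moved. The work goes in short steps, Python scripts to look and compute and a shell command to move; the robot and the scene stay as the last step left them, time stands still between calls to the robot, and variables do not carry over. Pictures are saved under pics/ and viewed, at most 10 in all, crops included, and the job is handed in when it is done.

```bash
ls; mkdir -p pics
cat > h.py <<'E'
import numpy as np, cv2
from cell import manip, viewer, order, sensors
from scipy.spatial.transform import Rotation as Rn
def snap(n):
    s=sensors.read_state(); p,d=viewer.camera(n); return p,d,s
def cloud(n,d,s):
    i=viewer.camera_info(n);K=np.array(i['K'])
    v,u=np.mgrid[:384,:512]
    P=np.stack([(u-K[0,2])/K[0,0]*d,(v-K[1,2])/K[1,1]*d,d],-1)
    if n=='wrist':
        M=np.array(i['mount']);P=P@M[:3,:3].T+M[:3,3]
        R=Rn.from_euler('xyz',s['eef_rot']).as_matrix();return P@R.T+s['eef_pos']
    R=cv2.Rodrigues(np.array(i['rvec'],float))[0];return (P-np.array(i['tvec']).ravel())@R
def save(n,p): cv2.imwrite('pics/'+n,p[:,:,::-1])
E
python3 - <<'E'
from h import *
print(sensors.read_state(), manip.grip_depth)
a=[]
for n in('side','top'):
    p,d,s=snap(n);np.savez(n+'.npz',p=p,d=d,c=cloud(n,d,s));a.append(p)
save('1.png',cv2.resize(np.vstack(a),(800,1200))[:600]);save('2.png',cv2.resize(a[1],(800,600)))
E
```

```text
cell.py
nudge.py
pics
{'clock': 0.0, 'joints': array([ 1.23440761e+00,  3.00503747e-01,  1.52159137e+00,  2.64740468e-05,
        1.32068607e+00, -6.66318411e-02]), 'qd': array([-2.87450063e-04,  1.28317213e-03,  6.20427438e-04,  2.05958018e-05,
       -4.66079679e-05,  1.24452116e-03]), 'effort': array([ 1.47362234e-04, -5.31819606e+01, -3.52742851e+01,  7.08467513e-02,
        2.43756291e-02, -1.14891336e-04]), 'eef_pos': array([146.49914099, 529.85647583, 204.86406923]), 'eef_rot': array([-3.14040847e+00, -1.04720788e-04,  2.87182915e+00]), 'wrist_force': array([ 0.16434916, -0.53350814,  0.82207761]), 'moment': array([0.00922968, 0.02558615, 0.01821981]), 'finger_force': 0.0, 'finger_gap': 94.34300916746356} -18.8
```

View pics/1.png

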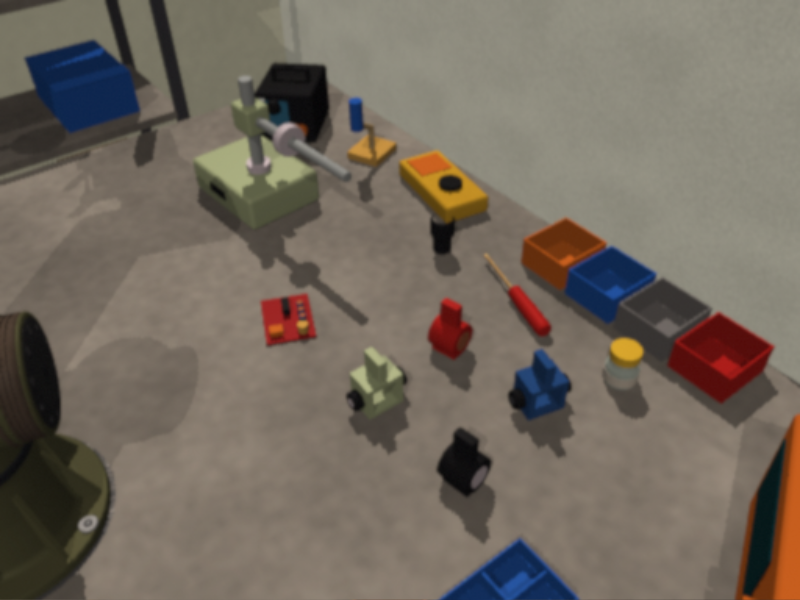

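View pics/2.png

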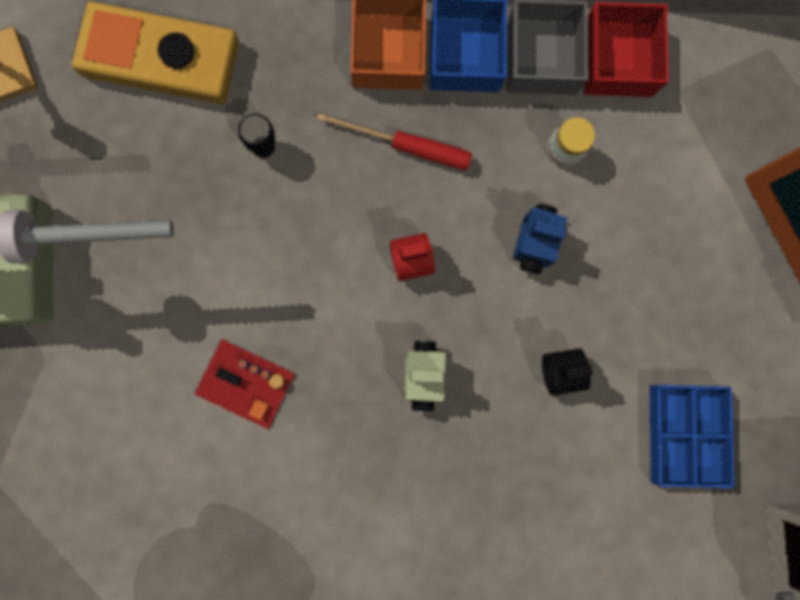

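The side view shows the stand at upper left, with the green carriage near (378,380) and the black cap near (465,465). In the top view the boom tip is at about (172,228), the carriage at (425,375) and the black cap at (567,371). All of these are in 800x600 pixels.

Run:
```python
from h import *
T=np.load('top.npz');S=np.load('side.npz')
def rep(nm,c,p,box,zlo,zhi,col=None):
    x0,y0,x1,y1=[int(b*.64) for b in box]
    m=np.zeros(c.shape[:2],bool);m[y0:y1,x0:x1]=1
    m&=(c[...,2]>zlo)&(c[...,2]<zhi)
    q=c[m];(r)=cv2.minAreaRect(q[:,:2].astype(np.float32))
    u,s,v=np.linalg.svd(q[:,:2]-q[:,:2].mean(0),full_matrices=False)
    print(nm,len(q),'med',np.median(q,0).round(1),'rect',np.round(r[0],1),np.round(r[1],1),round(r[2],1),'pa',np.degrees(np.arctan2(v[0,1],v[0,0])).round(1),'z',np.percentile(q[:,2],[2,98]).round(1))
for nm,T_,b in(('top',T,dict(car=(385,325,465,425),cap=(525,335,610,405),boom=(40,205,190,250))),('side',S,dict(car=(340,340,410,420),cap=(430,425,500,500),boom=(300,130,355,185)))):
    c=T_['c'];print(nm)
    rep('tab car',c,0,b['car'],68,95);rep('body car',c,0,b['car'],40,60)
    rep('tab cap',c,0,b['cap'],68,95);rep('body cap',c,0,b['cap'],25,60)
    rep('boom',c,0,b['boom'],160,190)
print([np.round(T['c'][100,250],0),np.round(T['c'][300,250],0),np.round(T['c'][300,100])])
for n in('top','side'):
  i=viewer.camera_info(n);R=cv2.Rodrigues(np.array(i['rvec'],float))[0];print(n,(-R.T@np.array(i['tvec']).ravel()).round(),R[2].round(2),np.array(i['K'])[0,0])
```

```text
top
tab car 165 med [ 464.  -121.6   86.9] rect [ 464.5 -121.4] [35.9 13.9] 88.0 pa -89.6 z [83.7 89.3]
body car 583 med [ 460.4 -120.5   53.2] rect [ 463.3 -121.3] [44.2 58. ] 89.0 pa -179.5 z [50.  56.3]
tab cap 157 med [ 472.8 -290.    86.6] rect [ 472.9 -291.4] [14.1 29.5] 9.9 pa 100.3 z [71.  89.9]
body cap 537 med [ 474.3 -288.3   47.3] rect [ 473.  -291.7] [51.1 45.8] 10.3 pa -172.8 z [31.9 54.6]
boom 957 med [601.4 211.4 176.4] rect [602.7 213.8] [ 18.2 133.8] 4.6 pa 94.9 z [169.1 179.9]
side
tab car 163 med [ 461.  -128.3   83.2] rect [ 463.8 -123. ] [39.3 15.6] 89.7 pa -88.0 z [68.5 87.1]
body car 399 med [ 454.3 -132.6   50.7] rect [ 463.6 -124. ] [47.7 56.8] 89.0 pa 156.9 z [41.4 58.4]
tab cap 189 med [ 469.9 -297.2   83.1] rect [ 472.  -294.6] [15.8 30.3] 12.6 pa -78.1 z [68.4 87. ]
body cap 586 med [ 461.  -304.7   43.8] rect [ 471.4 -295.2] [50.  47.5] 8.9 pa 130.8 z [25.7 58.3]
boom 284 med [599.6 200.1 172.2] rect [604.  220.8] [155.   29.7] 87.7 pa -89.6 z [162.  177.1]
[array([741., -77.,   1.]), array([350., -86.,  -3.]), array([345., 198.,  -1.])]
top [465. -63. 914.] [ 0.1  -0.02 -0.99] 471.5977543005116
side [  93. -690.  787.] [ 0.45  0.61 -0.66] 477.35322788542067
```

```bash
cat > go.py <<'E'
import sys
from h import *
x,y,z,yaw=map(float,sys.argv[1:5]); s=sensors.read_state()
R=Rn.from_euler('xyz',s['eef_rot']); G=Rn.from_euler('xyz',[np.pi,0,np.radians(yaw)])
print((R.inv().apply(np.array([x,y,z])-s['eef_pos'])).round(1),(R.inv()*G).as_rotvec().round(3),'gap',s['finger_gap'].__round__(1) ,'F',s['wrist_force'].round(1),'t',s['clock'])
E
python3 go.py 464 -121.5 150 89
```

```text
[-479.6 -543.1   55.5] [-1.000e-03  1.000e-03  1.318e+00] gap 94.2 F [-0.6 -0.2  1. ] t 0.1
```

The manual's scale: shifts go in shares of 300 mm and turns go in shares of pi rad. Converting my numbers, -180 mm is -0.6, -160 mm is -0.5333, 0.13 rad is 0.0414.

```bash
python3 nudge.py '[[[-0.1067,-0.12,0],[0,0,0.0414]],[[-0.2133,-0.24,0],[0,0,0.0828]],[[-0.32,-0.36,0],[0,0,0.1241]],[[-0.4267,-0.48,0],[0,0,0.1655]],[[-0.5333,-0.6,0],[0,0,0.2069]]]' 60; python3 go.py 464 -121.5 150 89
```

```text
clock: 0.6
eef_pos: [253.1, 312.1, 205.3]
eef_rot: [-3.141, 0.0, 2.217]
wrist_force: [1.2, 0.3, -0.2]
finger_gap: 60.8
finger_force: 0.0
[-473.2  -92.7   55.3] [-0.     0.     0.664] gap 60.8 F [ 1.2  0.3 -0.2] t 0.6
```

In the tool's units: -236 mm is -0.7867, -190 mm is -0.6333, 0.66 rad is 0.2101.

```bash
python3 nudge.py '[[[-0.1567,-0.03,0],[0,0,0.0414]],[[-0.3167,-0.0633,0],[0,0,0.0828]],[[-0.4733,-0.0933,0],[0,0,0.1273]],[[-0.6333,-0.1233,0],[0,0,0.1687]],[[-0.7867,-0.1533,0],[0,0,0.2101]]]'; python3 go.py 464 -121.5 120 89
```

```text
clock: 1.1
eef_pos: [359.6, 96.3, 205.6]
eef_rot: [3.141, -0.0, 1.556]
wrist_force: [0.5, 1.4, 1.3]
finger_gap: 59.9
finger_force: 0.0
[-216.3  107.5   85.6] [ 0.    -0.     0.003] gap 59.9 F [0.5 1.4 1.3] t 1.1
```

In the tool's units: -216 mm is -0.72, -173 mm is -0.5767.

```bash
python3 nudge.py '[[[-0.1433,0.07,0.0333],[0,0,0]],[[-0.2867,0.1433,0.0667],[0,0,0]],[[-0.4333,0.2167,0.1333],[0,0,0]],[[-0.5767,0.2867,0.2],[0,0,0]],[[-0.72,0.3567,0.2667],[0,0,0]]]' && python3 nudge.py '[[[0,0,0],[0,0,0]],[[0,0,0],[0,0,0]]]'; python3 go.py 464 -121.5 58 89
python3 - <<'E'
from h import *
p,d,s=snap('wrist');save('3.png',p);c=cloud('wrist',d,s)
m=(c[...,2]>78)&(c[...,2]<94)&(np.hypot(c[...,0]-464,c[...,1]+121)<35)
q=c[m];print(len(q),cv2.minAreaRect(q[:,:2].astype(np.float32)),np.median(q,0))
E
```

```text
clock: 1.6
eef_pos: [461.9, -115.0, 127.2]
eef_rot: [3.142, -0.0, 1.561]
wrist_force: [-0.0, 0.6, -0.2]
finger_gap: 60.1
finger_force: 0.0
clock: 1.8
eef_pos: [461.2, -113.3, 127.3]
eef_rot: [-3.14, -0.001, 1.56]
wrist_force: [-0.1, 0.5, 0.2]
finger_gap: 59.6
finger_force: 0.0
[-8.2  3.1 69.2] [-0.002 -0.001  0.007] gap 59.6 F [-0.1  0.5  0.2] t 1.8
647 ((464.59405517578125, -121.55989074707031), (35.586830139160156, 13.237095832824707), 89.36820220947266) [ 464.80545864 -119.80918743   87.58422936]
```

View pics/3.png

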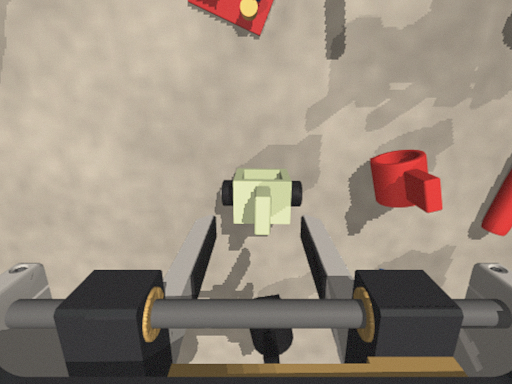

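The wrist view shows the green carriage at (263,200), upright, with its tab between the fingers. The red cap is off to the right. The carriage position agrees with the top view.

In the tool's units: 69 mm is 0.23, 60 mm is 0.2.

```bash
python3 nudge.py '[[[-0.0167,0.0067,0.0667],[0,0,0]],[[-0.0267,0.01,0.15],[0,0,0]],[[-0.0267,0.0117,0.2],[0,0,0]],[[-0.0267,0.0117,0.23],[0,0,0]],[[-0.0267,0.0117,0.23],[0,0,0]]]' && python3 nudge.py '[[[0,0,0],[0,0,0]],[[0,0,0],[0,0,0]],[[0,0,0],[0,0,0]],[[0,0,0],[0,0,0]],[[0,0,0],[0,0,0]]]' 5 30 && python3 nudge.py '[[[0,0,0],[0,0,0]],[[0,0,0],[0,0,0]],[[0,0,0],[0,0,0]],[[0,0,-0.0667],[0,0,0]],[[0,0,-0.1667],[0,0,0]]]'; python3 go.py 615 67 206 94.7
```

```text
clock: 2.35
eef_pos: [464.8, -120.0, 59.0]
eef_rot: [-3.141, -0.0, 1.563]
wrist_force: [-0.2, -1.6, 0.1]
finger_gap: 60.0
finger_force: 0.0
clock: 2.85
eef_pos: [465.1, -121.0, 59.3]
eef_rot: [3.141, 0.0, 1.562]
wrist_force: [0.5, -0.3, 0.9]
finger_gap: 23.4
finger_force: 0.0
clock: 3.35
eef_pos: [463.9, -120.6, 108.2]
eef_rot: [-3.138, -0.001, 1.562]
wrist_force: [0.9, -0.3, -2.6]
finger_gap: 14.0
finger_force: 30.0
[189.1 149.  -98.2] [-0.004 -0.001 -0.091] gap 14.0 F [ 0.9 -0.3 -2.6] t 3.35
```

In the tool's units: 115 mm is 0.3833, -96 mm is -0.32, -0.09 rad is -0.0286.

```bash
python3 nudge.py '[[[0,0,-0.15],[0,0,0]],[[0.0333,0,-0.3],[0,0,-0.0064]],[[0.15,0.0667,-0.32],[0,0,-0.0127]],[[0.2667,0.15,-0.32],[0,0,-0.0191]],[[0.3833,0.25,-0.32],[0,0,-0.0286]]]' && python3 nudge.py '[[[0.1,0.1,0],[0,0,0]],[[0.1833,0.1833,0],[0,0,0]],[[0.2467,0.2467,0],[0,0,0]],[[0.2467,0.2467,0],[0,0,0]],[[0.2467,0.2467,0],[0,0,0]]]'; python3 go.py 614.8 67.3 203 94.7
python3 - <<'E'
from h import *
# refine boom axis and tip, and carriage hole as held
for n in('top','side'):
    p,d,s=snap(n);c=cloud(n,d,s);np.savez(n+'2.npz',p=p,d=d,c=c)
    if n=='side':save('4.png',cv2.resize(p[60:260,120:387],(800,600)))
    m=(c[...,2]>150)&(c[...,2]<185)&(abs(c[...,0]-603)<25)&(c[...,1]>120)&(c[...,1]<285)
    q=c[m]
    for lo in range(130,290,30):
        w=q[(abs(q[:,1]-lo)<8)]
        if len(w)>5:print(n,lo,len(w),'x',np.percentile(w[:,0],[2,98]).round(1),'z',np.percentile(w[:,2],[2,50,98]).round(1))
    print('ymin',np.sort(q[:,1])[:8].round(1))
E
```

```text
clock: 3.85
eef_pos: [541.5, -5.3, 205.5]
eef_rot: [3.141, 0.0, 1.652]
wrist_force: [0.7, -1.2, -3.0]
finger_gap: 13.7
finger_force: 30.0
clock: 4.35
eef_pos: [608.5, 73.3, 204.2]
eef_rot: [-3.14, 0.0, 1.653]
wrist_force: [-0.6, 0.5, -3.2]
finger_gap: 13.8
finger_force: 30.0
[-6.5  5.8  1.2] [-0.002  0.    -0.   ] gap 13.8 F [-0.6  0.5 -3.2] t 4.35
top 190 45 x [605.4 613.4] z [171.6 177.2 180.2]
ymin [167.9 168.8 169.9 171.  171.1 171.9 172.  172.5]
side 160 36 x [597.3 612.9] z [161.9 172.6 177. ]
side 190 33 x [594.2 607.9] z [164.  172.3 176.1]
side 220 30 x [592.  604.9] z [163.2 172.6 176.2]
side 250 31 x [589.8 604.4] z [164.  173.3 175.9]
side 280 25 x [586.6 602.6] z [164.1 172.7 175.6]
ymin [144.3 144.7 144.9 144.9 145.3 145.4 145.5 145.5]
```

View pics/4.png

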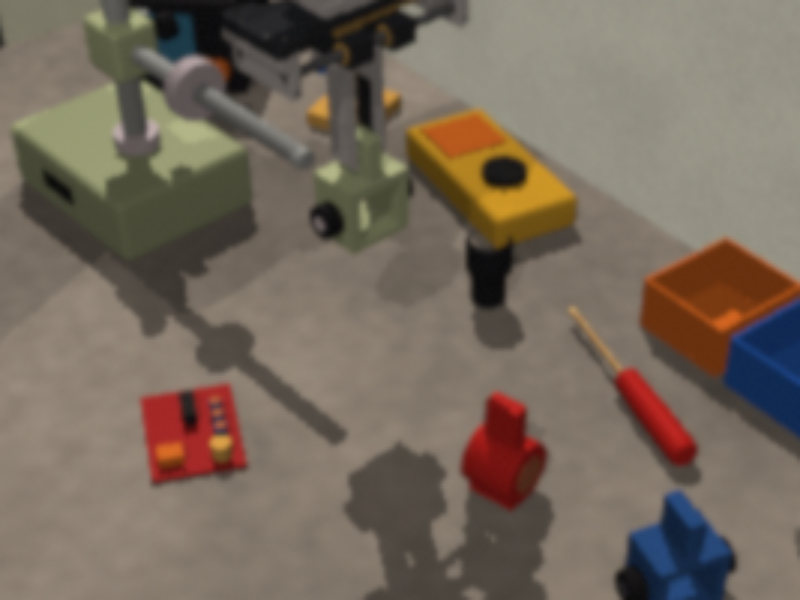

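The side view crop shows the held carriage hanging at about (362,205), outward of the boom tip at (310,158). It needs a small sideways shift before sliding on.

In the tool's units: 5.3 mm is 0.0177, 3 mm is 0.01.

```bash
python3 nudge.py '[[[0,0.01,0.0033],[0,0,0]],[[0,0.0177,0.0033],[0,0,0]],[[0,0.0177,0.0033],[0,0,0]],[[0,0.0177,0.0033],[0,0,0]]]'; python3 nudge.py '[[[0.05,0,0],[0,0,0]],[[0.1,0,0],[0,0,0]],[[0.15,0,0],[0,0,0]],[[0.2,0,0],[0,0,0]],[[0.2333,0,0],[0,0,0]]]';python3 nudge.py '[[[0,0,0],[0,0,0]],[[0,0,0],[0,0,0]]]'; python3 go.py 600.1 236 203 94.7
python3 - <<'E'
from h import *
p,d,s=snap('side');save('5.png',cv2.resize(p[60:160,140:273],(800,600)))
E
```

```text
clock: 4.85
eef_pos: [614.1, 73.3, 204.1]
eef_rot: [-3.142, 0.0, 1.652]
wrist_force: [-0.6, 0.0, -3.2]
finger_gap: 14.0
finger_force: 30.0
clock: 5.35
eef_pos: [608.1, 145.3, 204.0]
eef_rot: [-3.141, -0.0, 1.653]
wrist_force: [1.0, -0.9, -2.7]
finger_gap: 14.0
finger_force: 30.0
clock: 5.55
eef_pos: [608.4, 143.4, 204.0]
eef_rot: [-3.141, 0.0, 1.652]
wrist_force: [-0.4, 0.2, -3.7]
finger_gap: 13.4
finger_force: 30.0
[93.  -0.8  1. ] [-0.     0.    -0.001] gap 13.4 F [-0.4  0.2 -3.7] t 5.55
```

View pics/5.png

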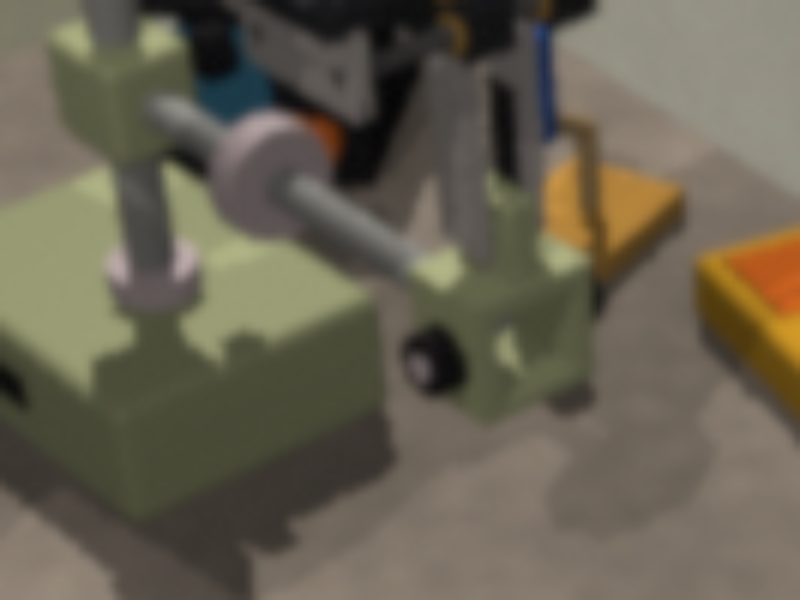

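The rod enters the carriage hole near (410,265) in this crop, and the forces are low. I'll slide it on further, then lower until the roof rests on the rod.

In the tool's units: 93 mm is 0.31, 75 mm is 0.25.

```bash
python3 nudge.py '[[[0.0833,0,0],[0,0,0]],[[0.1667,0,0],[0,0,0]],[[0.25,0,0],[0,0,0]],[[0.31,0,0],[0,0,0]],[[0.31,0,0],[0,0,0]]]'; python3 nudge.py '[[[0,0,0.0133],[0,0,0]],[[0,0,0.0233],[0,0,0]],[[0,0,0.03],[0,0,0]],[[0,0,0.0333],[0,0,0]],[[0,0,0.0333],[0,0,0]]]'; python3 go.py 600.1 236 193 94.7
```

```text
clock: 6.1
eef_pos: [600.6, 237.5, 203.9]
eef_rot: [-3.141, -0.0, 1.653]
wrist_force: [0.6, 0.3, -3.4]
finger_gap: 13.5
finger_force: 30.0
clock: 6.6
eef_pos: [601.0, 235.6, 193.9]
eef_rot: [-3.141, 0.0, 1.651]
wrist_force: [0.0, -0.3, -2.6]
finger_gap: 13.7
finger_force: 30.0
[ 0.4 -0.8  0.9] [-0.     0.    -0.002] gap 13.7 F [ 0.  -0.3 -2.6] t 6.6
```

Almost in contact. I'll lower 2 mm more and open to 40 mm.

In the tool's units: 2 mm is 0.0067, 1 mm is 0.0033.

```bash
python3 nudge.py '[[[0,0,0.0033],[0,0,0]],[[0,0,0.0067],[0,0,0]],[[0,0,0.0067],[0,0,0]]]'; python3 nudge.py '[[[0,0,0],[0,0,0]],[[0,0,0],[0,0,0]],[[0,0,0],[0,0,0]],[[0,0,0],[0,0,0]],[[0,0,0],[0,0,0]]]' 50;  python3 nudge.py '[[[0,0,-0.0667],[0,0,0]],[[0,0,-0.1667],[0,0,0]],[[0,0,-0.2667],[0,0,0]],[[0,0,-0.2667],[0,0,0]]]'; python3 go.py 473 -291.5 150 100.2
python3 - <<'E'
from h import *
p,d,s=snap('side');save('6.png',cv2.resize(p[40:160,100:260],(800,600)))
E
```

```text
clock: 6.9
eef_pos: [600.9, 236.0, 192.1]
eef_rot: [3.141, -0.0, 1.652]
wrist_force: [0.1, 0.2, -3.2]
finger_gap: 13.7
finger_force: 30.0
clock: 7.4
eef_pos: [600.9, 236.0, 192.2]
eef_rot: [3.141, -0.0, 1.652]
wrist_force: [0.5, 0.3, 1.0]
finger_gap: 48.8
finger_force: 0.0
clock: 7.8
eef_pos: [601.9, 236.4, 276.7]
eef_rot: [3.135, -0.002, 1.652]
wrist_force: [-0.0, -0.4, -0.3]
finger_gap: 50.1
finger_force: 0.0
[-515.9 -172.   124.7] [ 0.007 -0.001 -0.097] gap 50.1 F [-0.  -0.4 -0.3] t 7.8
```

View pics/6.png

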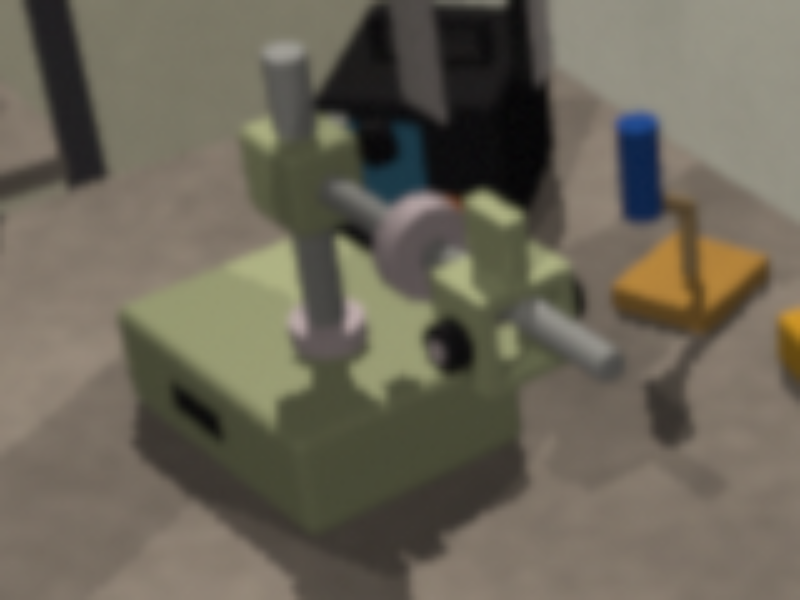

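The carriage hangs on the boom at about (505,290), with the rod end free at (610,360). Next is the cap.

In the tool's units: -234 mm is -0.78, -187 mm is -0.6233, -0.097 rad is -0.0309.

```bash
python3 nudge.py '[[[-0.1533,-0.05,0],[0,0,-0.0064]],[[-0.31,-0.1033,0],[0,0,-0.0127]],[[-0.4667,-0.1533,0],[0,0,-0.0191]],[[-0.6233,-0.2067,0],[0,0,-0.0255]],[[-0.78,-0.26,0],[0,0,-0.0309]]]' 50; python3 nudge.py '[[[-0.1533,-0.0333,0.05],[0,0,0]],[[-0.3,-0.0667,0.1],[0,0,0]],[[-0.45,-0.1,0.2],[0,0,0]],[[-0.6,-0.1333,0.3],[0,0,0]],[[-0.75,-0.1667,0.4],[0,0,0]]]';  python3 go.py 473 -291.5 150 100.2
```

```text
clock: 8.35
eef_pos: [540.9, -5.2, 270.8]
eef_rot: [-3.14, -0.0, 1.75]
wrist_force: [1.0, 0.0, 0.5]
finger_gap: 49.9
finger_force: 0.0
clock: 8.85
eef_pos: [532.3, -222.7, 158.1]
eef_rot: [-3.14, -0.001, 1.749]
wrist_force: [1.4, -0.6, -0.1]
finger_gap: 50.1
finger_force: 0.0
[-57.2 -70.5   8.1] [-0.001 -0.001 -0.   ] gap 50.1 F [ 1.4 -0.6 -0.1] t 8.85
```

In the tool's units: -68 mm is -0.2267, -56 mm is -0.1867.

```bash
python3 nudge.py '[[[-0.0833,-0.1,0.0167],[0,0,0]],[[-0.1533,-0.1867,0.0667],[0,0,0]],[[-0.1833,-0.2267,0.1],[0,0,0]],[[-0.1833,-0.2267,0.1],[0,0,0]],[[-0.1833,-0.2267,0.1],[0,0,0]]]'
python3 - <<'E'
from h import *
p,d,s=snap('wrist');save('7.png',p);c=cloud('wrist',d,s)
m=(c[...,2]>78)&(c[...,2]<94)&(np.hypot(c[...,0]-473,c[...,1]+291)<35)
q=c[m];print(len(q),cv2.minAreaRect(q[:,:2].astype(np.float32)),np.median(q,0))
E
python3 go.py 473 -291.5 59 100.2
```

```text
clock: 9.35
eef_pos: [476.6, -286.7, 130.3]
eef_rot: [3.142, -0.0, 1.749]
wrist_force: [-0.1, 0.1, -0.4]
finger_gap: 49.9
finger_force: 0.0
545 ((473.3087158203125, -292.4458312988281), (13.226122856140137, 29.383869171142578), 10.184813499450684) [ 473.0749935  -290.66825707   87.62165466]
[-4.1 -4.8 71.7] [0.001 0.    0.001] gap 50.1 F [ 0.3  0.3 -0.4] t 9.4
```

View pics/7.png

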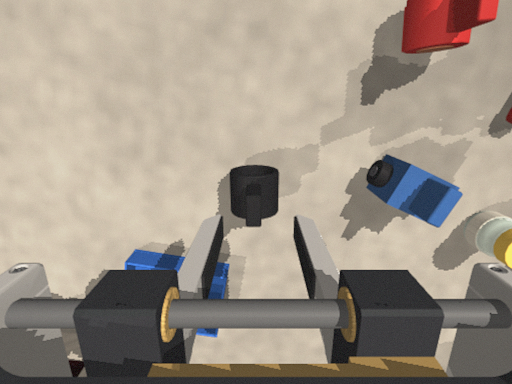

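The black cap is at (255,195). Its open mouth faces up in the picture, towards the stand, as needed.

In the tool's units: 71 mm is 0.2367, 62 mm is 0.2067.

```bash
python3 nudge.py '[[[-0.015,-0.0157,0.0667],[0,0,0]],[[-0.015,-0.0157,0.15],[0,0,0]],[[-0.015,-0.0157,0.2067],[0,0,0]],[[-0.015,-0.0157,0.2367],[0,0,0]],[[-0.015,-0.0157,0.2367],[0,0,0]]]' && python3 nudge.py '[[[0,0,0],[0,0,0]],[[0,0,0],[0,0,0]],[[0,0,0],[0,0,0]],[[0,0,0],[0,0,0]],[[0,0,0],[0,0,0]]]' 5 30 && python3 nudge.py '[[[0,0,0],[0,0,0]],[[0,0,-0.0667],[0,0,0]],[[0,0,-0.2],[0,0,0]],[[0,0,-0.35],[0,0,0]],[[0,0,-0.4733],[0,0,0]]]'; python3 go.py 615 67 200 94.7
```

```text
clock: 9.9
eef_pos: [472.6, -291.8, 58.8]
eef_rot: [-3.141, -0.001, 1.75]
wrist_force: [-0.2, -0.5, 0.0]
finger_gap: 50.2
finger_force: 0.0
clock: 10.4
eef_pos: [472.3, -292.8, 59.5]
eef_rot: [3.141, 0.0, 1.749]
wrist_force: [-5.3, -0.4, -0.2]
finger_gap: 14.0
finger_force: 30.4
clock: 10.9
eef_pos: [472.2, -292.7, 203.6]
eef_rot: [3.141, 0.001, 1.749]
wrist_force: [0.2, -0.5, -1.9]
finger_gap: 13.7
finger_force: 30.0
[328.7 204.3   3.5] [0.001 0.001 0.096] gap 13.7 F [ 0.2 -0.5 -1.9] t 10.9
```

In the tool's units: 192 mm is 0.64, 154 mm is 0.5133, 0.095 rad is 0.0302.

```bash
python3 nudge.py '[[[0.1267,0.08,0],[0,0,0.0064]],[[0.2567,0.16,0],[0,0,0.0127]],[[0.3833,0.24,0],[0,0,0.0191]],[[0.5133,0.32,0],[0,0,0.0255]],[[0.64,0.3967,0],[0,0,0.0302]]]';python3 go.py 614.4 67 201 94.7
```

```text
clock: 11.4
eef_pos: [555.6, -80.8, 201.2]
eef_rot: [-3.141, -0.0, 1.653]
wrist_force: [1.4, -0.9, -0.4]
finger_gap: 13.8
finger_force: 30.0
[142.5  70.7   0.2] [-0. -0.  0.] gap 13.8 F [ 1.4 -0.9 -0.4] t 11.4
```

In the tool's units: 138 mm is 0.46, 115 mm is 0.3833.

```bash
python3 nudge.py '[[[0.1333,0.0667,0],[0,0,0]],[[0.2667,0.1333,0],[0,0,0]],[[0.3833,0.19,0],[0,0,0]],[[0.46,0.2267,0],[0,0,0]],[[0.46,0.23,0],[0,0,0]]]';python3 nudge.py '[[[0,0,0],[0,0,0]],[[0,0,0],[0,0,0]]]';python3 go.py 614.4 67 201 94.7
python3 - <<'E'
from h import *
p,d,s=snap('side');save('8.png',cv2.resize(p[50:170,120:280],(800,600)))
c=cloud('side',d,s);yaw=s['eef_rot'][2];e=np.array([np.cos(yaw),np.sin(yaw)]);t=s['eef_pos']
# held cap, minus mesh of gripper: points below tip
m=(c[...,2]>t[2]-62)&(c[...,2]<t[2]-5)&(np.hypot(c[...,0]-t[0],c[...,1]-t[1])<45)
q=c[m]-t;a=q[:,:2]@e;b=q[:,0]*e[1]-q[:,1]*e[0]
print('along',np.percentile(a,[1,99]).round(1),'lat',np.percentile(b,[1,99]).round(1),'z',np.percentile(q[:,2],[1,99]).round(1))
E
```

```text
clock: 11.9
eef_pos: [612.9, 63.4, 200.6]
eef_rot: [-3.141, -0.0, 1.657]
wrist_force: [-0.5, -0.0, -0.9]
finger_gap: 13.6
finger_force: 30.0
clock: 12.1
eef_pos: [612.4, 59.7, 201.2]
eef_rot: [-3.141, 0.0, 1.653]
wrist_force: [-0.4, 0.9, -1.2]
finger_gap: 13.9
finger_force: 30.0
[7.2 2.6 0.2] [-0.  0.  0.] gap 13.9 F [-0.4  0.9 -1.2] t 12.1
along [-26.5  21.3] lat [-26.8  22.3] z [-60.5  -7.2]
```

View pics/8.png

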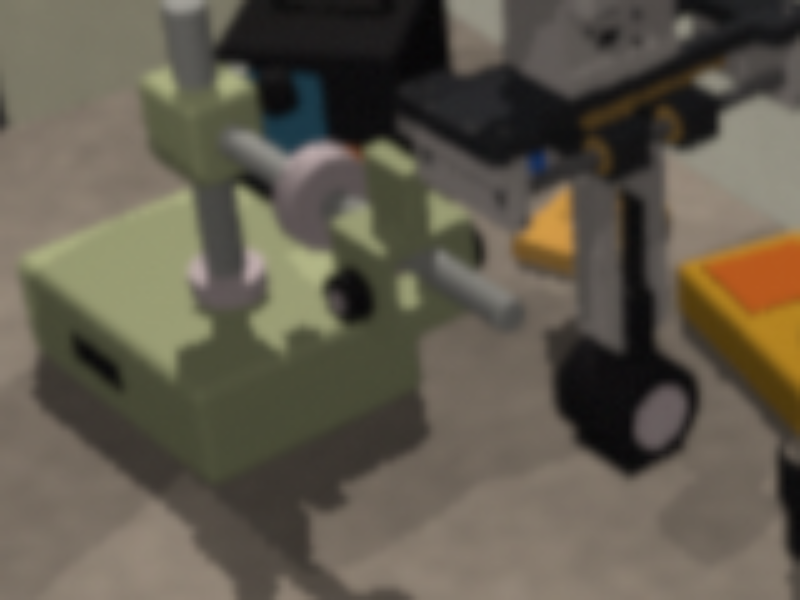

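The held cap is at (630,405), mouth towards the rod end at (515,308), with the silver disc facing outward. I'll align it, then slide it on.

In the tool's units: 50 mm is 0.1667, 2.4 mm is 0.008.

```bash
python3 nudge.py '[[[0,0.008,0],[0,0,0]],[[0,0.008,0],[0,0,0]],[[0.0667,0.008,0],[0,0,0]],[[0.1333,0.008,0],[0,0,0]],[[0.1667,0.008,0],[0,0,0]]]';python3 nudge.py '[[[0.0333,0,0],[0,0,0]],[[0.0667,0,0],[0,0,0]],[[0.1,0,0],[0,0,0]],[[0.1267,0,0],[0,0,0]],[[0.15,0,0],[0,0,0]]]';python3 nudge.py '[[[0,0,0],[0,0,0]],[[0,0,0],[0,0,0]]]';python3 go.py 606.3 162 201 94.7
```

```text
clock: 12.65
eef_pos: [610.8, 111.6, 201.3]
eef_rot: [3.141, -0.0, 1.654]
wrist_force: [-0.2, -0.1, -1.9]
finger_gap: 14.0
finger_force: 30.0
clock: 13.15
eef_pos: [607.1, 156.0, 201.3]
eef_rot: [-3.142, 0.0, 1.654]
wrist_force: [-0.8, 0.5, -1.0]
finger_gap: 13.7
finger_force: 30.0
clock: 13.35
eef_pos: [607.2, 155.4, 201.2]
eef_rot: [-3.142, 0.0, 1.654]
wrist_force: [-0.1, 0.2, -1.3]
finger_gap: 13.7
finger_force: 30.0
[ 6.7 -0.4  0.2] [-0.     0.     0.001] gap 13.7 F [-0.1  0.2 -1.3] t 13.35
```

In the tool's units: 6 mm is 0.02, 5 mm is 0.0167.

```bash
for i in 1; do :; done; python3 nudge.py '[[[0.0067,0,0],[0,0,0]],[[0.0133,0,0],[0,0,0]],[[0.0167,0,0],[0,0,0]],[[0.02,0,0],[0,0,0]],[[0.02,0,0],[0,0,0]]]';python3 nudge.py '[[[0.0033,0,0],[0,0,0]],[[0.0033,0,0],[0,0,0]]]';python3 nudge.py '[[[0.0033,0,0],[0,0,0]],[[0.0033,0,0],[0,0,0]]]'
```

```text
clock: 13.85
eef_pos: [606.7, 161.5, 201.3]
eef_rot: [-3.142, 0.0, 1.654]
wrist_force: [0.6, 0.5, -1.3]
finger_gap: 13.4
finger_force: 30.0
clock: 14.05
eef_pos: [606.6, 162.5, 201.3]
eef_rot: [-3.142, -0.0, 1.654]
wrist_force: [-0.2, -0.5, -1.7]
finger_gap: 13.9
finger_force: 30.0
clock: 14.25
eef_pos: [606.5, 163.5, 201.2]
eef_rot: [-3.142, -0.0, 1.654]
wrist_force: [0.3, 0.7, -2.2]
finger_gap: 13.6
finger_force: 30.0
```

In the tool's units: 1 mm is 0.0033.

```bash
python3 nudge.py '[[[0.0033,0,0],[0,0,0]],[[0.0033,0,0],[0,0,0]]]'|grep -E 'pos|wrist';python3 nudge.py '[[[0.0033,0,0],[0,0,0]],[[0.0033,0,0],[0,0,0]]]'|grep -E 'pos|wrist'
```

```text
eef_pos: [606.4, 164.3, 201.3]
wrist_force: [-0.3, -0.8, 0.1]
eef_pos: [606.5, 164.6, 201.2]
wrist_force: [1.4, -5.7, -0.3]
```

Contact with the bottom of the bore, so the cap is fully home. Now I lower it onto the rod.

In the tool's units: 9 mm is 0.03, 7 mm is 0.0233.

```bash
python3 nudge.py '[[[-0.0033,0,0],[0,0,0]],[[-0.0033,0,0.0133],[0,0,0]],[[-0.0033,0,0.0233],[0,0,0]],[[-0.0033,0,0.03],[0,0,0]],[[-0.0033,0,0.03],[0,0,0]]]'|grep -E 'pos|wrist';python3 nudge.py '[[[0,0,0.0033],[0,0,0]],[[0,0,0.0033],[0,0,0]]]'|grep -E 'pos|wrist';python3 nudge.py '[[[0,0,0.0033],[0,0,0]],[[0,0,0.0033],[0,0,0]]]'|grep -E 'pos|wrist'
```

```text
eef_pos: [606.3, 164.4, 191.7]
wrist_force: [0.4, -1.7, -1.4]
eef_pos: [606.4, 164.3, 191.2]
wrist_force: [-0.1, -2.3, -1.5]
eef_pos: [606.5, 164.4, 191.0]
wrist_force: [-2.1, -3.6, 4.5]
```

In the tool's units: -120 mm is -0.4, -90 mm is -0.3.

```bash
python3 nudge.py '[[[0,0,0],[0,0,0]],[[0,0,0],[0,0,0]],[[0,0,0],[0,0,0]],[[0,0,0],[0,0,0]],[[0,0,0],[0,0,0]]]' 40|grep -E 'pos|wrist';  python3 nudge.py '[[[0,0,-0.0667],[0,0,0]],[[0,0,-0.1667],[0,0,0]],[[0,0,-0.3],[0,0,0]],[[0,0,-0.4],[0,0,0]],[[0,0,-0.4],[0,0,0]]]'
python3 nudge.py '[[[0,0,0],[0,0,0]],[[0,0,0],[0,0,0]],[[0,0,0],[0,0,0]],[[0,0,0],[0,0,0]],[[0,0,0],[0,0,0]]]'|grep clock
python3 - <<'E'
from h import *
p,d,s=snap('side');save('9.png',cv2.resize(p[50:170,120:280],(800,600)));c=cloud('side',d,s)
for n,y in(('car',236),('cap',163)):
    m=(abs(c[...,1]-y)<28)&(abs(c[...,0]-603)<30)&(c[...,2]>200)&(c[...,2]<228);q=c[m]
    if len(q):print(n,len(q),cv2.minAreaRect(q[:,:2].astype(np.float32)),'top',np.percentile(q[:,2],98))
E
```

```text
eef_pos: [606.4, 164.5, 190.2]
wrist_force: [0.0, -0.4, 0.3]
clock: 16.55
eef_pos: [607.3, 164.7, 315.0]
eef_rot: [3.134, -0.001, 1.654]
wrist_force: [-0.6, -0.3, 0.7]
finger_gap: 40.1
finger_force: 0.0
clock: 17.05
car 113 ((599.5941772460938, 232.21022033691406), (15.269207954406738, 40.45449447631836), 4.465447425842285) top 218.71862476338399
cap 102 ((605.27294921875, 161.43922424316406), (15.985560417175293, 32.62638854980469), 10.605459213256836) top 217.62403705952943
```

View pics/9.png

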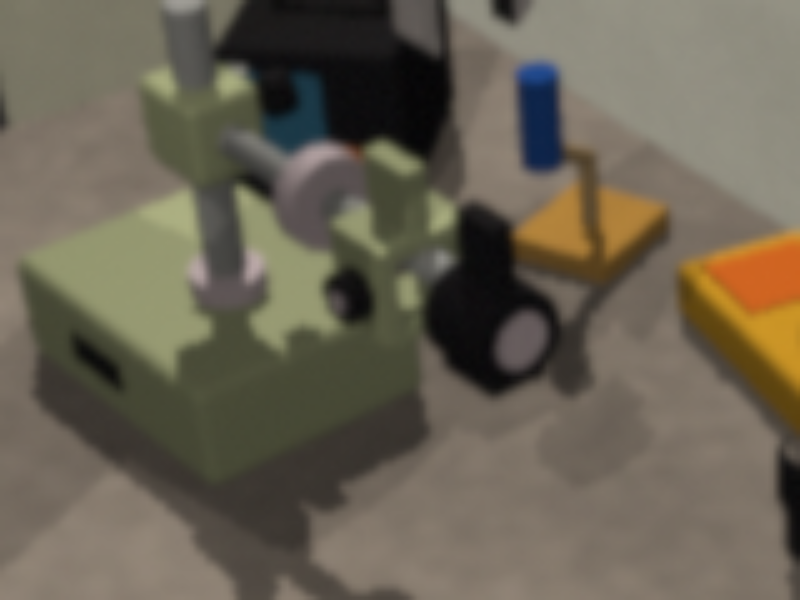

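The cap sits level over the rod end at (495,315), with the carriage behind it at (395,250) and the gripper clear of both. Handing in.

```bash
python3 -c "
from cell import manip, viewer, order, sensors
print(order.sign_off())"
```

```text
the job is handed in; nothing more can be done
None
```

The green carriage is threaded on the boom and the black cap is seated fully home over its end; the last camera view showed both in place and the gripper clear, and I handed the job in at about 17 s (no verdict was returned).

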